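Set the side stop and square up the slide-tray jig

TASK

Get the slide-tray jig ready for clamping: turn the scale sleeve until it clicks in at number 4, which sets the side stop, and only then take the L-shaped setting square by its grip, lay it flat on the jig's base plate and press it into the corner until its long edge is flush on the back fence and its short edge flush on the side stop. Keep it gripped and pressed firmly against both, without driving the stop off its setting, and finish while still holding it there; do not push the other things on the bench about.

Things in the scene. Friction and masses are not known exactly. Their poses are not given: they have to be found in the camera images.
- jig: The jig, bolted to the bench. Grey base plate 10 mm thick, spanning x -90..90, y -120..200 mm about the origin on its underside. x points to the back fence (side away from the robot), y to the side stop and the sleeve, z up. Fence and stop stand 12 mm above the plate. White sleeve housing, 66 by 66 mm, centred at x 0, y 145 mm; its top is 36 mm above the bench.
- fence_face (a point): Point on the middle of the fixed steel back fence's working face (the face that looks to jig -x), 6 mm above the plate; at x 60, y -7.5 mm in the jig frame, axes as the jig's. The face lies in the jig's y-z plane and is 215 mm long (jig y -115..100 mm). The square rubs when slid on the plate or along a face it is pressed on, so a felt drag of several newtons need not yet be contact.
- stop_face (a point): Middle of the steel side stop's working face (looking to jig -y), 6 mm above the plate, axes as the jig's. The face runs 100 mm along jig x (-42..58 mm). The sleeve drives the stop: the face is at jig y = 64 mm minus 5 mm per rad of sleeve, so 56 mm at number 4. A push of over about 35 N on it can make the sleeve jump a notch.
- sleeve (a joint): Scale sleeve's angle about its upright axis, rad, growing clockwise from above. Notches every 0.4 rad: numbers 0 to 7 at 0, 0.4 .. 2.8, so 4 is 1.6 rad. The black index line on its top points to one of eight ticks on the housing: the long thick tick, towards jig -x, is 0; count clockwise (4 is near jig +y). Starts near 0, 1 or 2; let go between notches it slips into one. Turns with about 0.2 N m.
- sleeve_top (a point): Centre of the sleeve's top, on its axis, 72 mm above the bench. The sleeve is an upright knurled aluminium cylinder of 36 mm diameter that stands 36 mm out of the housing; the point's axes turn with the sleeve (at number 0 they are the jig's, and the index line points along -x).
- square: Setting square, loose on the bench, 0.2-0.4 kg: aluminium L plate 12 mm thick with an upright black grip bar, 18 (x) by 50 mm (y), 12 to 48 mm above the underside. Origin on the underside below the grip's centre. Long leg x -18..18, y -90..60 mm; short leg y 24..60, x -90..18 mm. Outer edges: long at x +18 (to the fence), short at y +60 (to the stop). In place its axes are parallel to the jig's.
- square_corner (a point): Outer corner of the square, 6 mm above its underside: x 18, y 60 mm from its origin, axes as the square's.
- square_long_end (a point): Far end of the square's long outer edge, 6 mm above its underside: x 18, y -90 mm from its origin.
- square_short_end (a point): Far end of the square's short outer edge, 6 mm above its underside: x -90, y 60 mm from its origin.
- fence: The back fence itself: 15 mm thick, 12 mm high bar; origin at the middle of the foot of its working face.
- stop: The side stop itself: 20 mm thick, 12 mm high bar; origin at the middle of the foot of its working face.
- reagent_a: Bystander: small reagent bottle, 30 mm across, 70 mm tall, black cap; origin under its centre.
- reagent_b: Bystander: small reagent bottle, 30 mm across, 70 mm tall, white cap; origin under its centre.
- jar: Bystander: white-capped jar, 60 mm across, 75 mm tall; origin under its centre.
- rule: Bystander: straight steel bar rule lying flat, 30 by 160 by 6 mm (long in its y); origin under its centre.
- slide_box: Bystander: open grey slide box with dividers, 80 by 120 by 35 mm; origin under its centre.
- beaker: Bystander: white cup, 70 mm across, 90 mm tall; origin under its centre.
- screwdriver: Bystander: screwdriver lying flat, 180 mm long.
Not all that is in view belongs to the job. What is meant by the square is not green, and is the smaller of those in its own colour.

How it is judged:
By the outcome, as a careful person would: the job done as asked, in the order asked, and still so for the second after the job is handed in, while the arm keeps its last pose, push and grip.
It also fails if it takes over 64 s, if anything falls off the work surface, if the arm or the gripper's body presses on something with over 40 N, if the wrist force passes 120 N, or if a joint passes its speed limit or range.

ROBOT

A 6-joint arm with a two-finger parallel gripper is mounted at the origin on the work surface. World frame = base frame: x ahead of the robot, y to its left, z up, the work surface at z = 0. Lengths are in mm, angles in rad, forces in N, time in s.
With the tool pointing down it reaches from about 350 to 875 mm from the base axis. Payload 4.2 kg.
Tool frame: the origin (TCP) lies between the finger pads; the fingertips stand 14 mm ahead of it and the grasp point (between the pads) lies 5 mm behind it; z points along the fingers, y is the line along which they close (so a half turn about z gives the same grasp; the last joint's range is limited). The gripper opens to 85 mm and grips with 20 to 120 N. Pads are 22 mm wide; open, the fingers measure 114 mm over their backs; the gripper's body (76 mm by 85 mm) begins 54 mm behind the grasp point. The pads swing forward as they close: fully open they stand 13 mm farther back than shut.
Start: joints at [-1.002, 0.385, 0.008, 0, -1.194, -0.259], TCP at [190.558, -595.22, 245.312] pointing down, gripper open.
Joint ranges: [-3.14, 3.14], [-1.21, 2.06], [-1.07, 1.41], [-3.16, 2.05], [-2.99, -0.16], [-3.1, 3.1]. Speed limits (rad/s): [2.79, 2.79, 3.14, 3.14, 3.14, 3.14].

INTERFACE

Orientations are given as a unit quaternion [x, y, z, w].
In Python, from bench import * gives the robot as it stands.
- The arm moves only by the tool carry_out, never from a script. Its argument "motion" is a list of rows, each a list of 7 numbers: the turn, a rotation vector about the tool's x, y, z in rad, then the shift along the tool's x, y, z in mm, then the opening, from -1 (shut) to 1 (fully open), so that 0 is half open. A call has 1 to 5 rows; each row is the pose to reach, as a shift and turn from the pose commanded when the call began, along the tool's axes at that moment; what a row does not reach only later rows make up. A row lasts 1/8 s, in which the tool goes at most 62.5 mm and 10.7 degrees, less where a joint would pass 70% of its speed; a pose out of reach is approached as far as the arm can. A call with a gripper value outside its range is refused whole. The fingers move at their own pace and stop on an object; the grip force is fixed at half the most. Time passes only in rows, so rows that repeat a pose let the fingers close. It gives the time, the measured TCP pose, the force, the opening and the grip force at its end, in the units of the state.
- read_state(): the state, without advancing time (a new reading comes with each control period).
- get_image(name): name is "scene" or "side" or "wrist"; returns a dict with "color" (420x560x3 uint8, blue, green, red), "mtx" (3x3 intrinsics, pixels), "k1" (the pictures are not rectified: a ray, as slopes to the right and down, at radius r is drawn at 1 + k1 r^2 times it, then the intrinsics apply), "position" and "orientation" of the camera in the world. Camera axes: x right, y down, z forward; pixel columns grow to the right and rows downward; lengths in mm; the calibration is good to about 2 mm. A picture is of the moment at which its call begins. There is no depth.
- job_done(): hands the job in; it is judged then, once.
The state is a dict: "clock": time; "joints": joint angles; "joint_vel": joint speeds; "joint_efforts": joint torques, N m; "position": TCP position; "ee_rot": TCP orientation; "contact_force": force on the tool from outside, world axes, zero at the start; "wrist_torque": the same for the moment, N m; "gripper_width": finger opening in mm; "grasp_force": force on a finger pad.
Only numpy, scipy, OpenCV 4.12 (cv2) and the standard library are available. Lean on these libraries where they do the work, as an engineer would, in place of code of your own. Each camera call takes 0.05 s, during which the arm holds its last target. There are 200 camera calls.

## Working session

There is one attempt and no reset: what is moved stays moved. The work goes in short steps, Python scripts to look and compute and a tool call to move; the robot and the scene stay as the last step left them, time stands still between calls to the robot, and variables do not carry over. Pictures are saved under pics/ and viewed, at most 10 in all, crops included, and the job is handed in when it is done.

Besides the shell and the picture viewer there is one more tool, called after "Call:" as name(argument=value, ...), one argument or row to a line, values as JSON. carry_out: Moves the arm, as the interface text tells. Its arguments: {"type":"object","properties":{"motion":{"type":"array"}},"required":["motion"]}

```bash
mkdir -p pics; ls; python3 - <<'E'
from bench import *
import cv2
s=read_state(); print({k:s[k] for k in ('clock','position','ee_rot','contact_force','gripper_width')})
for n in ('scene','side'):
    d=get_image(n); cv2.imwrite(f'pics/{n}0.png',d['color']); print(n,d['mtx'],d['k1'],d['position'],d['orientation'])
E
```

```text
pics
{'clock': 0.0, 'position': array([ 190.38229979, -594.70651683,  244.19998233]), 'ee_rot': array([-1.54198654e-01,  9.88039231e-01,  1.09320912e-03, -2.40924983e-04]), 'contact_force': array([-0.17939214,  0.0173159 , -0.58824187]), 'gripper_width': 85.46172421086798}
scene [[428.4540475    0.         279.78930713]
 [  0.         428.4540475  213.11631322]
 [  0.           0.           1.        ]] 0.03339568577909763 [1050.61320679  347.64667144  899.61012508] [ 0.45815579  0.81902519 -0.29978526 -0.17152204]
side [[394.00587011   0.         278.14476591]
 [  0.         394.00587011 204.20742609]
 [  0.           0.           1.        ]] -0.0005956507658265402 [ 362.72685165 -894.5332316   865.15233942] [ 0.90811649 -0.0571281   0.02911719 -0.41377894]
```

View pics/scene0.png

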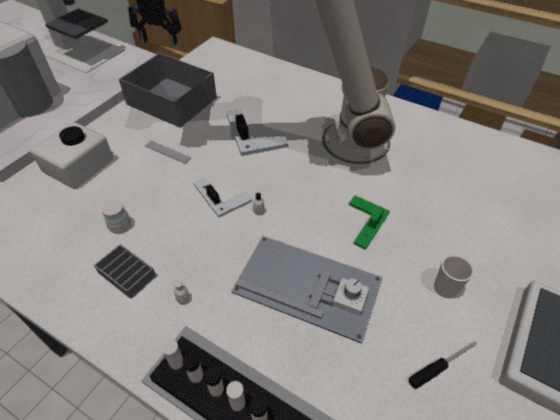

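View pics/side0.png

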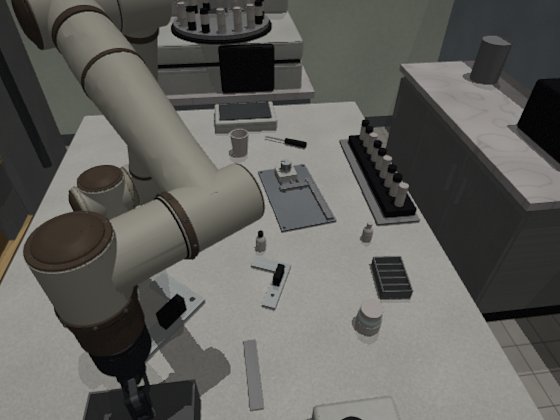

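The scene view shows the jig at about (310,285), with the sleeve at (352,290). There are two aluminium squares, at (222,198) and (255,135), and a green one at (370,220). I'll enlarge the relevant parts.

```bash
cat > h.py <<'E'
import numpy as np, cv2
from scipy.spatial.transform import Rotation as R
def pix2w(d,uv,z):
    K=d['mtx'];k=d['k1']
    p=np.array([(uv[0]-K[0,2])/K[0,0],(uv[1]-K[1,2])/K[1,1]]);q=p.copy()
    for _ in range(20): q=p/(1+k*(q@q))
    r=R.from_quat(d['orientation']).apply([q[0],q[1],1]);c=np.array(d['position'])
    return c+r*(z-c[2])/r[2]
def w2pix(d,P):
    q=R.from_quat(d['orientation']).inv().apply(np.array(P,float)-d['position']);q=q[...,:2]/q[...,2:]
    q=q*(1+d['k1']*(q**2).sum(-1,keepdims=True));return q@d['mtx'][:2,:2].T+d['mtx'][:2,2]
def fit2d(A,B):
    "A model pts, B world pts (2D) -> yaw, origin, residuals"
    A=np.array(A,float);B=np.array(B,float)[:,:2];a=A-A.mean(0);b=B-B.mean(0)
    th=np.arctan2((a[:,0]*b[:,1]-a[:,1]*b[:,0]).sum(),(a*b).sum());c,s=np.cos(th),np.sin(th);M=np.array([[c,-s],[s,c]])
    o=B.mean(0)-M@A.mean(0);return th,o,B-(A@M.T+o)
E
python3 - <<'E'
from bench import *
import cv2,numpy as np,pickle
d=get_image('scene');s=get_image('side');pickle.dump((d,s),open('im0.pkl','wb'))
c=d['color']
a=cv2.resize(c[225:345,225:395],None,fx=4.5,fy=4.5,interpolation=cv2.INTER_CUBIC)
cv2.imwrite('pics/jig.png',a)
b=cv2.resize(c[105:225,185:300],None,fx=3.4,fy=3.4,interpolation=cv2.INTER_CUBIC)
b2=cv2.resize(s['color'][250:320,240:305],None,fx=5.8,fy=5.8,interpolation=cv2.INTER_CUBIC)
w=np.zeros((410,780,3),np.uint8);w[:b.shape[0],:b.shape[1]]=b;w[:b2.shape[0],395:395+b2.shape[1]]=b2[:, :385]
cv2.imwrite('pics/sq.png',w)
E
```

```text
(no output)
```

View pics/jig.png

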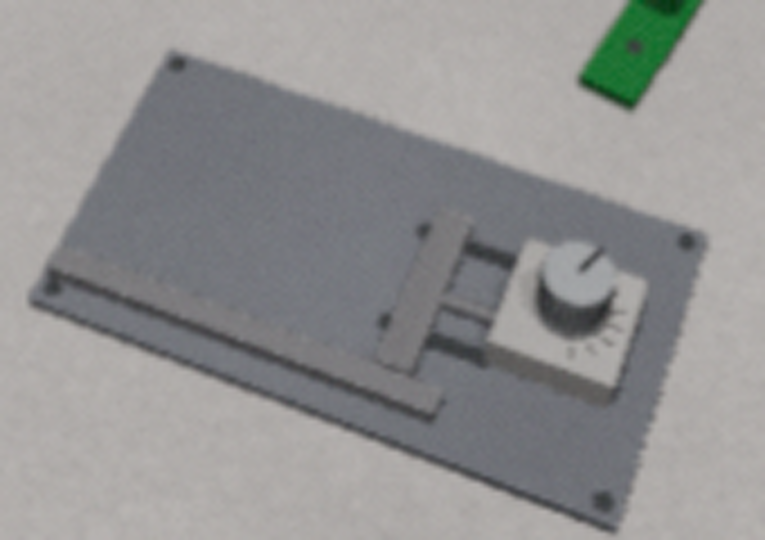

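View pics/sq.png

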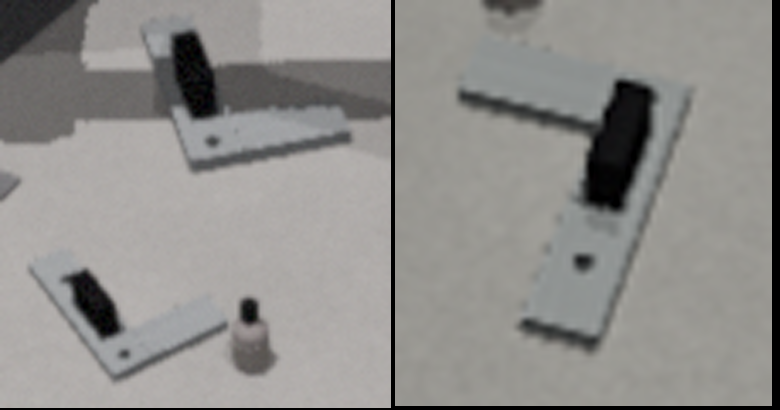

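The jig crop shows all four plate corners sharply, and the index line points up and to the right. The lower of the two aluminium squares in the scene view looks smaller, with its long leg to world -y. Next I'll compute poses.

```bash
python3 - <<'E'
from h import *
import pickle
d,s=pickle.load(open('im0.pkl','rb'))
np.set_printoptions(precision=1,suppress=True)
J=lambda x,y:((x+.5)/4.5-.5+225,(y+.5)/4.5-.5+225)
P=[pix2w(d,J(*p),10) for p in [(170,50),(708,234),(31,293),(615,527)]]
th,o,r=fit2d([(-90,-120),(-90,200),(90,-120),(90,200)],P);print('jig',th,o,'\n',r)
Rz=np.array([[np.cos(th),-np.sin(th)],[np.sin(th),np.cos(th)]])
print('sleeve exp',o+Rz@[0,145],'seen',pix2w(d,J(578,275),72)[:2])
v=Rz.T@(pix2w(d,J(605,249),72)-pix2w(d,J(578,275),72))[:2];print('idx jig',v,'angle cw from -x',np.arctan2(v[1],-v[0]))
st=[Rz.T@(pix2w(d,J(*p),22)[:2]-o) for p in [(440,210),(378,360)]];print('stop face y',st)
S=lambda x,y:((x+.5)/3.4-.5+185,(y+.5)/3.4-.5+105)
T=lambda x,y:((x-395+.5)/5.8-.5+240,(y+.5)/5.8-.5+250)
big=[pix2w(d,S(*p),12)[:2] for p in [(192,160),(142,25),(350,128)]];print('big legs',[np.linalg.norm(b-big[0]) for b in big[1:]])
# corner, long end outer, long end inner, short end outer, short end inner
A=[(18,60),(18,-90),(-90,60)]
sc=[pix2w(d,S(*p),12)[:2] for p in [(115,372),(31,266),(226,322)]]
si=[pix2w(s,T(*p),12)[:2] for p in [(693,86),(600,338)]]+[pix2w(s,T(483,40),12)[:2]]
for n,B in (('scene',sc),('side',si)):
  B=np.array(B);print(n,[np.linalg.norm(b-B[0]) for b in B[1:]]);t,q,r=fit2d(A,B);print(t,q,'\n',r)
for n,u in (('sleeve',(285,161)),('bottleA sc',0)):
  if u: print(n,pix2w(s,u,72))
print('bottleA',pix2w(d,(258,211),2),pix2w(s,(261,249),2))
E
```

```text
jig 0.14390488996141051 [560.7  89.3] 
 [[ 2.5  1.7]
 [ 0.6 -1.3]
 [-2.9  1. ]
 [-0.2 -1.5]]
sleeve exp [539.9 232.8] seen [541.6 233. ]
idx jig [-19.6   8. ] angle cw from -x 0.3869232065360994
stop face y [array([-38.8,  63.1]), array([57.9, 64.1])]
big legs [np.float64(209.65659238183767), np.float64(151.30842143555674)]
scene [np.float64(143.24146940245888), np.float64(101.7912434069245)]
-0.43188383801593755 [ 455.7 -226.5] 
 [[-4.  -1.7]
 [ 1.2  3.4]
 [ 2.8 -1.7]]
side [np.float64(149.6366783861519), np.float64(106.95084773708957)]
-0.42085640647472483 [ 454.6 -229.3] 
 [[ 0.2  0.5]
 [-0.6  1.3]
 [ 0.4 -1.7]]
sleeve [537.3 236.9  72. ]
bottleA [ 420.7 -101.2    2. ] [ 418.5 -103.7    2. ]
```

Jig yaw is 0.144 and its origin is (560.7, 89.3). The sleeve is at (540, 233) and starts at number 1. The smaller aluminium square (150 x 108 mm) is at about (455, -228), yaw -0.425. First I'll move over the sleeve and turn the wrist on the way.

Call:
carry_out(
  motion=[
    [0,0,-0.16,-39,45,3,1],
    [0,0,-0.32,-78,90,6,1],
    [0,0,-0.48,-117,136,9,1],
    [0,0,-0.64,-156,181,12,1],
    [0,0,-0.8,-195,227,15,1],
  ],
)

```text
clock: 0.82
position: [307.5, -317.9, 230.3]
ee_rot: [-0.529, 0.849, -0.0, 0.0]
contact_force: [0.7, -0.0, 0.3]
gripper_width: 85.4
grasp_force: 0.0
```

```bash
cat >> h.py <<'E'
def go(st,xyz,ya):
    "tool-frame turn and shift to tool-down pose with tool y at world angle ya (mod nothing)"
    Rc=R.from_quat(st['ee_rot']); y=np.array([np.cos(ya),np.sin(ya),0]);z=np.array([0,0,-1.]);x=np.cross(y,z)
    Rt=R.from_matrix(np.c_[x,y,z]);dp=Rc.inv().apply(np.array(xyz)-st['position'])
    yc=Rc.apply([0,1,0]);print('t',st['clock'],'pos',st['position'].round(1),'ya',np.arctan2(yc[1],yc[0]).round(3),'F',st['contact_force'].round(1),'w',round(st['gripper_width'],1))
    print('turn',(Rc.inv()*Rt).as_rotvec().round(3),'shift',dp.round(1),'len',np.linalg.norm(dp).round(1))
E
python3 -c "
from h import *;from bench import *
s=read_state();go(s,[540,233,200],3.14);print(s['joints'])"
```

```text
t 0.825 pos [ 307.5 -317.9  230.3] ya 2.685 F [ 0.7 -0.   0.3] w 85.4
turn [-0.001 -0.    -0.455] shift [-597.    33.9   30.3] len 598.7
[-4.32367646e-01  8.18750317e-02 -4.38214848e-01 -2.07221310e-05
 -1.05018545e+00 -2.37828726e-02]
```

Call:
carry_out(
  motion=[
    [0,0,-0.09,-60,3.5,3,1],
    [0,0,-0.18,-120,7,6,1],
    [0,0,-0.27,-180,10,9,1],
    [0,0,-0.36,-240,14,12,1],
    [0,0,-0.455,-300,17,15,1],
  ],
)

```text
clock: 1.45
position: [425.6, -41.3, 215.6]
ee_rot: [-0.706, 0.708, -0.0, 0.0]
contact_force: [0.9, -0.2, -0.5]
gripper_width: 85.6
grasp_force: 0.0
```

```bash
python3 -c "
from h import *;from bench import *
s=read_state();go(s,[540,233,170],3.14);print(s['joints'].round(2))"
```

```text
t 1.45 pos [425.6 -41.3 215.6] ya 3.139 F [ 0.9 -0.2 -0.5] w 85.6
turn [-0.001  0.    -0.001] shift [-274.6 -113.7   45.7] len 300.7
[ 0.29  0.07 -0.49  0.   -1.01 -0.29]
```

Call:
carry_out(
  motion=[
    [0,0,0,-55,-23,9,1],
    [0,0,0,-110,-46,18,1],
    [0,0,0,-165,-68,27,1],
    [0,0,0,-220,-91,36,1],
    [0,0,0,-275,-114,46,1],
  ],
)

```text
clock: 2.08
position: [541.4, 232.9, 169.0]
ee_rot: [-0.705, 0.709, -0.0, 0.0]
contact_force: [1.1, 0.0, 0.5]
gripper_width: 85.5
grasp_force: 0.0
```

```bash
python3 - <<'E'
from h import *;from bench import *
import pickle
d=get_image('wrist');pickle.dump(d,open('w1.pkl','wb'));cv2.imwrite('pics/w1.png',d['color'])
s=read_state();go(s,[540,233,57],3.14);print(s['joints'].round(2),d['position'])
th=.144;o=np.array([560.7,89.3]);c,sn=np.cos(th),np.sin(th)
for n,p in (('sleeve',(0,145,72)),('hous-+',(-33,178,36)),('hous--',(-33,112,36)),('hous+-',(33,112,36))):
  print(n,w2pix(d,[o[0]+c*p[0]-sn*p[1],o[1]+sn*p[0]+c*p[1],p[2]]))
E
```

```text
t 2.125 pos [544.3 238.6 166.9] ya 3.14 F [5.7 4.8 1.7] w 84.9
turn [-0.002  0.001  0.   ] shift [  5.7   4.5 109.9] len 110.1
[ 0.69  0.4  -0.18  0.   -0.99 -0.69] [540.99583757 151.18055341 297.32027705]
sleeve [283.14100138 220.52076147]
hous-+ [328.90043505 237.47432563]
hous-- [319.65580969 157.52778578]
hous+- [233.81024945 170.3225269 ]
```

View pics/w1.png

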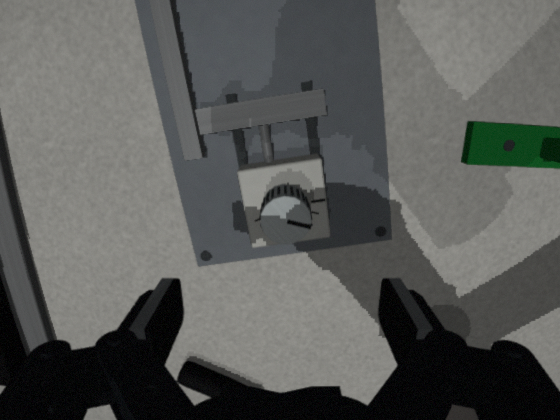

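The wrist view shows the sleeve top centre at about (286,218), 1–2 mm from the prediction. The index line points to (311,225), 0.34 rad clockwise from jig -x, so it's at number 1. I'll go down on (538.5, 232) now.

```bash
python3 -c "
from h import *;from bench import *
s=read_state();go(s,[538.5,232,54],3.14);print(s['joint_vel'].round(3));d=get_image('side');s=read_state();go(s,[538.5,232,54],3.14);print(s['joint_vel'].round(3))"
```

```text
t 2.125 pos [544.3 238.6 166.9] ya 3.14 F [5.7 4.8 1.7] w 84.9
turn [-0.002  0.001  0.   ] shift [  6.7   6.  112.9] len 113.2
[-0.041 -0.052 -0.09  -0.009 -0.011  0.079]
t 2.175 pos [542.3 235.5 167. ] ya 3.14 F [-0.7 -0.3 -0.3] w 85.2
turn [ 0.001 -0.001 -0.   ] shift [  3.4   3.8 113. ] len 113.1
[-0.042 -0.064 -0.081 -0.012 -0.038  0.026]
```

Call:
carry_out(
  motion=[
    [0,0,0,2,2,20,1],
    [0,0,0,2,2,50,1],
    [0,0,0,2,2,70,1],
    [0,0,0,2,2,70,1],
  ],
)

```text
clock: 2.68
position: [537.8, 227.9, 97.7]
ee_rot: [-0.705, 0.709, 0.0, -0.002]
contact_force: [-0.6, 0.5, -0.5]
gripper_width: 85.7
grasp_force: 0.0
```

```bash
python3 -c "
from h import *;from bench import *
s=read_state();go(s,[538.5,232,54],3.14);print(s['joint_vel'].round(3))"
```

```text
t 2.675 pos [537.8 227.9  97.7] ya 3.135 F [-0.6  0.5 -0.5] w 85.7
turn [ 0.004 -0.003 -0.005] shift [-4.2 -0.8 43.7] len 43.9
[ 0.    -0.031  0.042  0.018 -0.01  -0.001]
```

Call:
carry_out(
  motion=[
    [0,0,0,-3,-0.5,0,1],
    [0,0,0,-3.5,-0.5,10,1],
    [0,0,0,-3.5,-0.5,25,1],
    [0,0,0,-3.5,-0.5,43,1],
    [0,0,0,-3.5,-0.5,43,1],
  ],
)

```text
clock: 3.3
position: [538.2, 231.6, 54.3]
ee_rot: [-0.705, 0.709, 0.0, -0.002]
contact_force: [0.7, -0.4, 0.1]
gripper_width: 85.3
grasp_force: 0.0
```

```bash
python3 - <<'E'
from h import *;from bench import *
s=read_state();go(s,[538.5,232,54],3.14);print(s['joint_vel'].round(3))
E
```

```text
t 3.3 pos [538.2 231.6  54.3] ya 3.135 F [ 0.7 -0.4  0.1] w 85.3
turn [ 0.004 -0.003 -0.005] shift [-0.4 -0.3  0.3] len 0.6
[-0.001 -0.025  0.033  0.015 -0.011 -0.   ]
```

Good, no contact. Closing on the sleeve.

Call:
carry_out(
  motion=[
    [0,0,0,0,0,0,-1],
    [0,0,0,0,0,0,-1],
    [0,0,0,0,0,0,-1],
    [0,0,0,0,0,0,-1],
    [0,0,0,0,0,0,-1],
  ],
)

```text
clock: 3.92
position: [538.4, 232.4, 57.2]
ee_rot: [-0.705, 0.709, 0.0, -0.001]
contact_force: [-6.2, 0.6, 5.6]
gripper_width: 34.0
grasp_force: 59.5
```

Call:
carry_out(
  motion=[
    [0,0,0.1,0,0,-1,-1],
    [0,0,0.25,0,0,-2,-1],
    [0,0,0.4,0,0,-2,-1],
    [0,0,0.55,0,0,-2,-1],
    [0,0,0.7,0,0,-2,-1],
  ],
)

```text
clock: 4.55
position: [538.0, 232.5, 57.3]
ee_rot: [-0.417, 0.909, 0.0, -0.001]
contact_force: [-3.3, 2.1, -3.1]
gripper_width: 34.4
grasp_force: 60.9
```

Call:
carry_out(
  motion=[
    [0,0,0.15,0,0,0,-1],
    [0,0,0.3,0,0,0,-1],
    [0,0,0.42,0,0,0,-1],
    [0,0,0.5,0,0,0,-1],
    [0,0,0.5,0,0,0,-1],
  ],
)

```text
clock: 5.18
position: [537.8, 232.7, 57.3]
ee_rot: [-0.181, 0.983, 0.0, -0.001]
contact_force: [-3.9, 4.2, -3.5]
gripper_width: 34.3
grasp_force: 60.9
```

```bash
python3 - <<'E'
from h import *;from bench import *
import pickle
s=read_state();go(s,[538.5,232,54],1.94);print(s['wrist_torque'],s['joints'].round(2))
d=get_image('wrist');pickle.dump(d,open('w2.pkl','wb'));cv2.imwrite('pics/w2.png',d['color'])
E
```

```text
t 5.175 pos [537.8 232.7  57.3] ya 1.935 F [-3.9  4.2 -3.5] w 34.3
turn [ 0.001 -0.003 -0.005] shift [-0.4 -0.9  3.3] len 3.5
[ 1.07628441  1.07676286 -0.04329153] [ 0.68  0.52 -0.31 -0.   -0.75 -1.89]
```

View pics/w2.png

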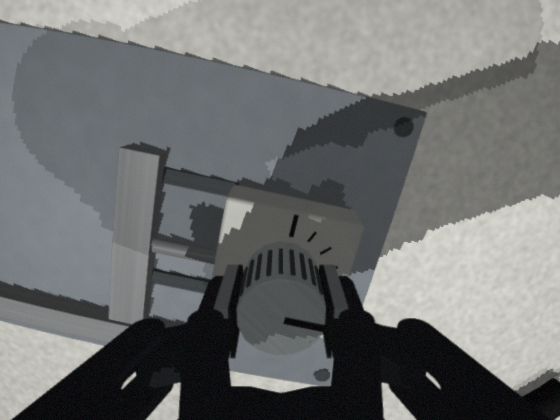

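The sleeve has turned and the index now runs from (285,321) to (325,326), roughly along jig +y. Checking the angle and stop position by calculation.

```bash
python3 - <<'E'
from h import *;import pickle
d=pickle.load(open('w2.pkl','rb'));th=.144;o=np.array([560.7,89.3]);Rz=np.array([[np.cos(th),-np.sin(th)],[np.sin(th),np.cos(th)]])
j=lambda u,z:Rz.T@(pix2w(d,u,z)[:2]-o)
c=j((283,316),72);print('centre',c)
for a in ((285,321),(284,320)):
  v=j((325,326),72)-j(a,72);print('ang',np.arctan2(v[1],-v[0]))
v=j((325,325.5),72)-[0,145];print(v,np.arctan2(v[1],-v[0]))
print('stop face',j((120,149),22),j((110,318),22))
print('plate corner',j((425,112),10),'housing',j((228,186),36),j((366,212),36))
E
```

```text
centre [ -3.28081369 145.75226553]
ang 1.5045126023905369
ang 1.5290347656589702
[-2.47104767 17.82123678] 1.4330173458463937
stop face [-42.45116058  57.28101479] [55.54222458 57.87857535]
plate corner [-91.16906153 198.7874927 ] housing [-39.53599246 112.76274458] [-41.27208214 176.29407462]
```

The sleeve reads about 1.51 rad, nearest to number 4. I'll nudge it slightly further, release so it seats, then lift and check.

Call:
carry_out(
  motion=[
    [0,0,0.06,0,0,0,-1],
    [0,0,0.06,0,0,0,-1],
    [0,0,0.06,0,0,0,1],
    [0,0,0.06,0,0,0,1],
    [0,0,0.06,0,0,0,1],
  ],
)

```text
clock: 5.85
position: [539.9, 232.5, 58.8]
ee_rot: [-0.152, 0.988, 0.0, 0.001]
contact_force: [-0.5, 0.4, 0.2]
gripper_width: 84.9
grasp_force: 0.0
```

Call:
carry_out(
  motion=[
    [0,0,0,0,0,-10,1],
    [0,0,0,0,0,-40,1],
    [0,0,0,0,0,-90,1],
    [0,0,0,0,0,-110,1],
    [0,0,0,0,0,-110,1],
  ],
)

```text
clock: 6.48
position: [540.5, 233.1, 171.1]
ee_rot: [-0.152, 0.988, 0.001, 0.003]
contact_force: [-0.5, -0.2, -1.5]
gripper_width: 85.1
grasp_force: 0.0
```

```bash
python3 - <<'E'
from h import *;from bench import *
import pickle
d=get_image('wrist');sc=get_image('scene');sd=get_image('side');pickle.dump((d,sc,sd),open('w3.pkl','wb'))
b=cv2.resize(d['color'][100:340,100:420],None,fx=2.2,fy=2.2,interpolation=cv2.INTER_CUBIC);cv2.imwrite('pics/w3.png',b)
s=read_state();go(s,[452,-229,200],2.717);print(s['joints'].round(2))
E
```

```text
t 6.625 pos [538.7 232.  167.2] ya 1.875 F [-0.  -0.  -0.6] w 85.5
turn [ 0.001 -0.002 -0.842] shift [ 221.  -413.8  -32.2] len 470.2
[ 0.68  0.39 -0.2  -0.   -0.99 -1.95]
```

View pics/w3.png

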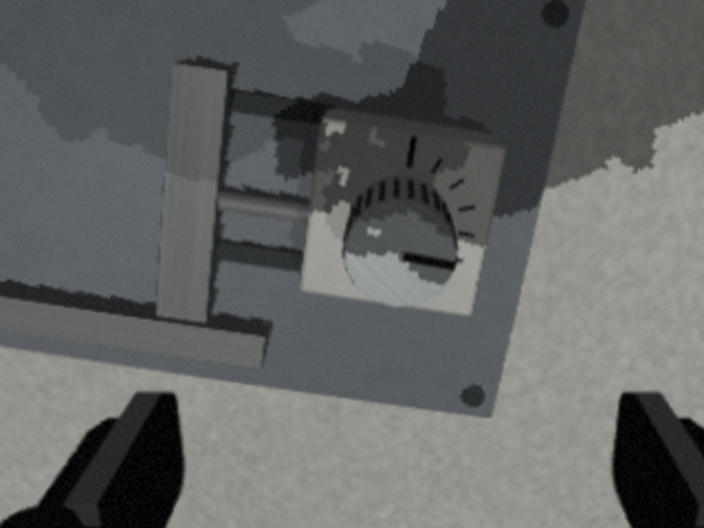

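The index points at tick 4 (sleeve about 1.57–1.6), so the sleeve is set. Off to the square.

Call:
carry_out(
  motion=[
    [0,0,-0.1,27,-51,-6,1],
    [0,0,-0.2,54,-102,-12,1],
    [0,0,-0.3,81,-153,-18,1],
    [0,0,-0.4,108,-204,-24,1],
    [0,0,-0.5,135,-254,-30,1],
  ],
)

```text
clock: 7.25
position: [485.7, -52.1, 197.2]
ee_rot: [-0.393, 0.919, 0.0, -0.001]
contact_force: [1.2, -0.5, -0.4]
gripper_width: 85.2
grasp_force: 0.0
```

```bash
python3 - <<'E'
from h import *;from bench import *
s=read_state();go(s,[454,-229,190],2.717)
import pickle
d=pickle.load(open('w3.pkl','rb'))[0];th=.144;o=np.array([560.7,89.3]);Rz=np.array([[np.cos(th),-np.sin(th)],[np.sin(th),np.cos(th)]])
C=lambda x,y:(100+x/2.2,100+y/2.2)
j=lambda u,z:Rz.T@(pix2w(d,C(*u),z)[:2]-o)
v=j((455,265),72)-j((404,257),72);print('idx',np.arctan2(v[1],-v[0]),'c',j((399,250),72))
print('stop',j((173,66),22),j((156,316),22),'fence end',j((265,367),22),j((271,325),22),'plate corner',j((491,416),10),'hous',j((325,110),36),j((505,147),36),j((302,288),36),j((470,315),36))
E
```

```text
t 7.25 pos [485.7 -52.1 197.2] ya 2.379 F [ 1.2 -0.5 -0.4] w 85.2
turn [ 0.002 -0.002 -0.338] shift [149.8 -99.3   7.4] len 179.8
idx 1.5753657002434713 c [ -3.05201565 145.12071656]
stop [-41.86226667  56.95309429] [57.0180802  56.95289351] fence end [ 72.40699951 102.45021587] [ 53.34082277 102.91964169] plate corner [ 87.12749354 200.583358  ] hous [-36.92000099 113.97264008] [-34.20338181 177.65167754] [ 29.71166297 114.17152588] [ 30.48037499 177.72677206]
```

Call:
carry_out(
  motion=[
    [0,0,-0.11,50,-33,2,1],
    [0,0,-0.22,100,-66,4,1],
    [0,0,-0.338,150,-99,7,1],
    [0,0,-0.338,150,-99,7,1],
    [0,0,-0.338,150,-99,7,1],
  ],
)

```text
clock: 7.88
position: [453.6, -227.1, 190.1]
ee_rot: [-0.54, 0.842, 0.001, -0.001]
contact_force: [0.2, 0.7, 0.1]
gripper_width: 85.5
grasp_force: 0.0
```

```bash
python3 - <<'E'
from h import *;from bench import *
import pickle
d=get_image('wrist');pickle.dump(d,open('w4.pkl','wb'));cv2.imwrite('pics/w4.png',cv2.resize(d['color'],None,fx=1.4,fy=1.4,interpolation=cv2.INTER_CUBIC))
s=read_state();go(s,[454,-229,32],2.717)
E
```

```text
t 7.925 pos [ 454.  -226.5  190.5] ya 2.714 F [-0.4 -0.4 -0. ] w 85.2
turn [ 0.002 -0.    -0.003] shift [  2.3  -1.3 158.5] len 158.5
```

View pics/w4.png

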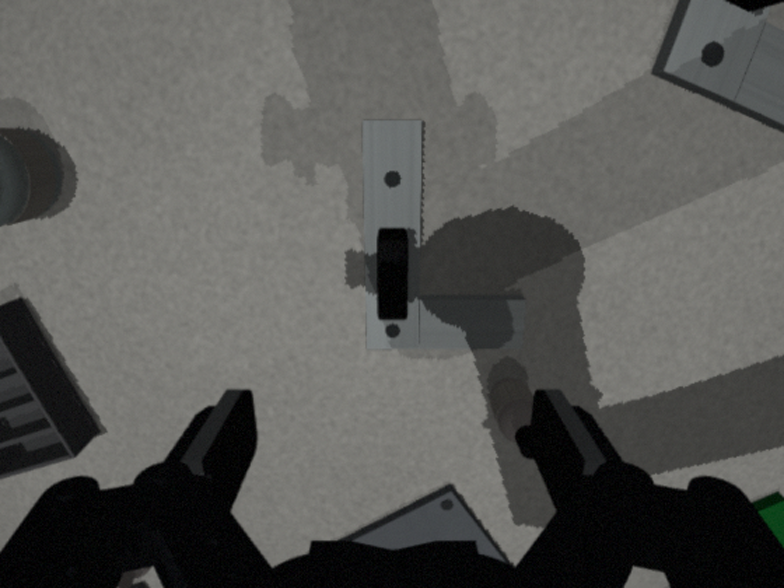

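The square lies almost upright in the image: long outer edge (363,120)–(366,349), end inner corner (421,121), short leg to (524,346). I'll fit its pose.

```bash
python3 - <<'E'
from h import *;from bench import *;import pickle
d=pickle.load(open('w4.pkl','rb'))
C=lambda x,y:((x+.5)/1.4-.5,(y+.5)/1.4-.5)
A=[(18,60),(18,-90),(-18,-90),(-90,60),(-90,24)]
B=[pix2w(d,C(*p),12)[:2] for p in [(367,349),(363,120),(421,121),(524,346),(524,298)]]
t,o,r=fit2d(A,B);print(t,o,'\n',r.round(1))
print('grip top centre',pix2w(d,C(392.5,247),48), 'low end',pix2w(d,C(392.5,320),48))
go(read_state(),[o[0],o[1],32],t+np.pi)
E
```

```text
-0.42101737580139365 [ 453.41546062 -228.44505772] 
 [[-0.1 -0.1]
 [-1.   0.8]
 [ 0.5  1.1]
 [-1.2 -0.8]
 [ 1.8 -1.1]]
grip top centre [ 445.08711914 -246.31441492   48.        ] low end [ 463.55741393 -206.00098165   48.        ]
t 7.925 pos [ 454.  -226.5  190.5] ya 2.714 F [-0.4 -0.4 -0. ] w 85.2
turn [ 0.002 -0.    -0.007] shift [  2.   -0.5 158.5] len 158.5
```

Call:
carry_out(
  motion=[
    [0,0,-0.007,2,-0.5,50,1],
    [0,0,-0.007,2,-0.5,95,1],
    [0,0,-0.007,2,-0.5,125,1],
    [0,0,-0.007,2,-0.5,145,1],
    [0,0,-0.007,2,-0.5,145,1],
  ],
)

```text
clock: 8.55
position: [453.3, -227.5, 44.9]
ee_rot: [-0.545, 0.839, 0.001, -0.002]
contact_force: [0.5, 0.6, 0.3]
gripper_width: 85.5
grasp_force: 0.0
```

```bash
python3 - <<'E'
from h import *;from bench import *
go(read_state(),[453.4,-228.5,32],-.421+np.pi)
E
```

```text
t 8.55 pos [ 453.3 -227.5   44.9] ya 2.723 F [0.5 0.6 0.3] w 85.5
turn [ 0.004 -0.001  0.002] shift [ 0.8 -0.6 12.9] len 12.9
```

Call:
carry_out(
  motion=[
    [0,0,0,0.5,-0.5,12,1],
    [0,0,0,0.5,-0.5,12,-1],
    [0,0,0,0.5,-0.5,12,-1],
    [0,0,0,0.5,-0.5,12,-1],
    [0,0,0,0.5,-0.5,12,-1],
  ],
)

```text
clock: 9.18
position: [454.4, -229.9, 34.9]
ee_rot: [-0.544, 0.839, -0.0, 0.0]
contact_force: [0.9, -0.1, -2.1]
gripper_width: 16.8
grasp_force: 58.7
```

Call:
carry_out(
  motion=[
    [0,0,0,0,0,0,-1],
    [0,0,0,0,0,0,-1],
  ],
)

```text
clock: 9.43
position: [454.4, -229.8, 34.9]
ee_rot: [-0.544, 0.839, -0.0, 0.0]
contact_force: [-0.4, 0.1, 5.7]
gripper_width: 17.2
grasp_force: 59.8
```

Call:
carry_out(
  motion=[
    [0,0,0,0,0,-15,-1],
    [0,0,0,0,0,-45,-1],
    [0,0,0,0,0,-80,-1],
    [0,0,0,0,0,-110,-1],
    [0,0,0,0,0,-110,-1],
  ],
)

```text
clock: 10.05
position: [455.4, -230.0, 146.8]
ee_rot: [-0.544, 0.839, -0.002, 0.002]
contact_force: [-0.4, -0.2, -3.2]
gripper_width: 17.1
grasp_force: 59.0
```

```bash
python3 - <<'E'
from h import *;from bench import *
s=read_state();go(s,[581.4,66.6,140],3.286);print(s['joints'].round(2))
E
```

```text
t 10.05 pos [ 455.4 -230.   146.8] ya 2.721 F [-0.4 -0.2 -3.2] w 17.1
turn [-0.006 -0.    -0.565] shift [-322.2    6.3    7.2] len 322.3
[-0.15  0.29 -0.41  0.   -0.86 -0.27]
```

Call:
carry_out(
  motion=[
    [0,0,-0.06,-30,1,0,-1],
    [0,0,-0.15,-78,2,1,-1],
    [0,0,-0.24,-126,3,1,-1],
    [0,0,-0.33,-174,4,2,-1],
    [0,0,-0.42,-222,5,2,-1],
  ],
)

```text
clock: 10.68
position: [539.5, -23.7, 140.5]
ee_rot: [0.708, -0.707, -0.001, 0.001]
contact_force: [1.3, -0.1, -2.5]
gripper_width: 16.8
grasp_force: 59.0
```

```bash
python3 - <<'E'
from h import *;from bench import *
s=read_state();go(s,[581.4,66.6,100],3.286);print(s['joints'].round(2))
E
```

```text
t 10.675 pos [539.5 -23.7 140.5] ya -3.14 F [ 1.3 -0.1 -2.5] w 16.8
turn [ 0.003 -0.    -0.143] shift [-90.3 -42.2  40.4] len 107.5
[ 0.26  0.35 -0.34 -0.   -0.89 -0.25]
```

Call:
carry_out(
  motion=[
    [0,0,-0.07,-40,-19,5,-1],
    [0,0,-0.143,-75,-35,20,-1],
    [0,0,-0.143,-90,-42,35,-1],
    [0,0,-0.143,-90,-42,40,-1],
    [0,0,-0.143,-90,-42,40,-1],
  ],
)

```text
clock: 11.3
position: [581.2, 63.7, 101.1]
ee_rot: [0.755, -0.656, -0.001, 0.001]
contact_force: [0.3, -0.4, -2.1]
gripper_width: 16.7
grasp_force: 58.9
```

```bash
python3 - <<'E'
from h import *;from bench import *
import pickle
s=read_state();go(s,[581.4,66.6,47],3.286)
d=get_image('wrist');sc=get_image('scene');pickle.dump((d,sc),open('w5.pkl','wb'))
a=cv2.resize(d['color'][100:400,120:440],None,fx=1.25,fy=1.25);b=cv2.resize(sc['color'][215:345,220:395],None,fx=2.2,fy=2.2,interpolation=cv2.INTER_CUBIC)
w=np.zeros((400,800,3),np.uint8);w[:a.shape[0],:a.shape[1]]=a;w[:b.shape[0],410:410+b.shape[1]]=b[:, :390]
cv2.imwrite('pics/w5.png',w)
E
```

```text
t 11.3 pos [581.2  63.7 101.1] ya -3.001 F [ 0.3 -0.4 -2.1] w 16.7
turn [ 0.003 -0.001 -0.004] shift [-2.8 -0.8 54.1] len 54.2
```

View pics/w5.png

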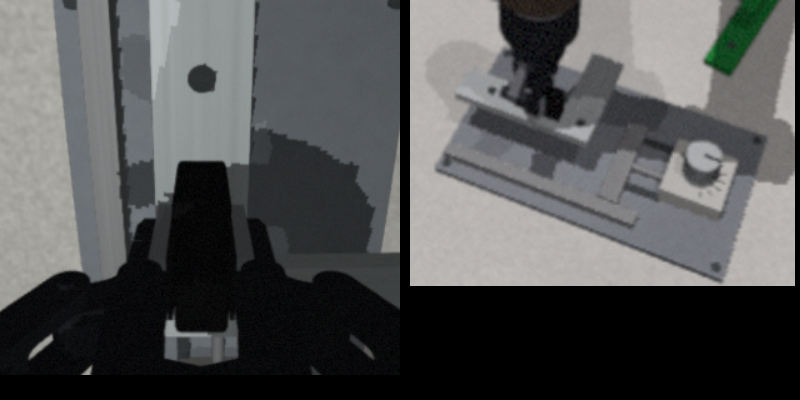

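The view shows the square held above the plate, clear of the fence (left) and the stop, with the sleeve still on 4. I'll lower it towards the plate and check the relative yaw from the stored picture.

Call:
carry_out(
  motion=[
    [0,0,-0.004,0,0,20,-1],
    [0,0,-0.004,0,0,40,-1],
    [0,0,-0.004,0,0,50,-1],
    [0,0,-0.004,0,0,50,-1],
    [0,0,-0.004,0,0,50,-1],
  ],
)

```text
clock: 12.02
position: [583.1, 64.9, 53.3]
ee_rot: [0.757, -0.654, 0.001, -0.001]
contact_force: [-0.1, 0.7, -3.2]
gripper_width: 17.1
grasp_force: 58.9
```

```bash
python3 - <<'E'
from h import *;from bench import *
import pickle
d,_=pickle.load(open('w5.pkl','rb'))
g=cv2.GaussianBlur(cv2.cvtColor(d['color'],cv2.COLOR_BGR2GRAY),(0,0),1.2)
L=cv2.createLineSegmentDetector().detect(g)[0][:,0]
for l in L:
  if np.hypot(l[0]-l[2],l[1]-l[3])>60 and 150<l[0]<330 and min(l[1],l[3])<290:
    for z in (22,):
      p,q=sorted((pix2w(d,l[:2],z),pix2w(d,l[2:],z)),key=lambda a:a[1]);v=q-p;print(l.round(),'yaw',np.arctan2(-v[0],v[1]).round(3))
s=read_state();go(s,[581.4,66.6,47],3.286)
E
```

```text
[319. 229. 324.  81.] yaw 0.14
[218. 281. 205.  89.] yaw 0.145
[238.  79. 244. 262.] yaw 0.137
[301. 235. 309. 315.] yaw 0.256
[184. 313. 160.  83.] yaw 0.147
[161.  81. 237.  79.] yaw -1.422
[324.  80. 409.  81.] yaw -1.432
t 12.025 pos [583.1  64.9  53.3] ya -2.996 F [-0.1  0.7 -3.2] w 17.1
turn [-0.002  0.     0.002] shift [-1.9  1.4  6.3] len 6.7
```

Yaw agrees within 0.01. Lowering to contact.

Call:
carry_out(
  motion=[
    [0,0,0,0,0,4,-1],
    [0,0,0,0,0,7,-1],
    [0,0,0,0,0,9,-1],
    [0,0,0,0,0,9,-1],
  ],
)

```text
clock: 12.52
position: [582.5, 65.0, 44.9]
ee_rot: [0.757, -0.653, 0.0, -0.0]
contact_force: [-3.2, -0.3, 6.9]
gripper_width: 16.7
grasp_force: 60.3
```

Call:
carry_out(
  motion=[
    [0,0,0,-5,-4,-0.5,-1],
    [0,0,0,-10,-8,-0.5,-1],
    [0,0,0,-15,-12,-0.5,-1],
    [0,0,0,-18,-15,-0.5,-1],
    [0,0,0,-18,-15,-0.5,-1],
  ],
)

```text
clock: 13.15
position: [595.0, 84.8, 44.9]
ee_rot: [0.757, -0.653, 0.0, 0.0]
contact_force: [-2.7, -2.4, 6.2]
gripper_width: 16.9
grasp_force: 60.3
```

```bash
cat >> h.py <<'E'
def jig(s,th=.146,o=(557.9,89.4)):
    r=R.from_euler('z',-th);p=r.apply(s['position']-np.array([*o,0]));F=r.apply(s['contact_force']);yc=R.from_quat(s['ee_rot']).apply([0,1,0])
    print('t',s['clock'],'jig pos',p.round(1),'F jig',F.round(1),'yaw-jig',(np.arctan2(-yc[1],-yc[0])-th).round(4),'T',s['wrist_torque'].round(2),'w',s['gripper_width'].round(1))
E
python3 -c "
from h import *;from bench import *
jig(read_state())"
```

```text
Traceback (most recent call last):
  File "h.py", line 25, in jig
    print('t',s['clock'],'jig pos',p.round(1),'F jig',F.round(1),'yaw-jig',(np.arctan2(-yc[1],-yc[0])-th).round(4),'T',s['wrist_torque'].round(2),'w',s['gripper_width'].round(1))
                                                                                                                                                      ^^^^^^^^^^^^^^^^^^^^^^^^
AttributeError: 'float' object has no attribute 'round'
```

Call:
carry_out(
  motion=[
    [0,0,0,0,-1.5,0,-1],
    [0,0,0,0,-3,0,-1],
    [0,0,0,0,-4,0,-1],
    [0,0,0,0,-5,0,-1],
  ],
)

```text
clock: 13.65
position: [598.3, 85.4, 44.9]
ee_rot: [0.757, -0.654, -0.001, 0.001]
contact_force: [-6.4, -0.8, 10.2]
gripper_width: 17.2
grasp_force: 60.7
```

```bash
sed -i "s/s\['gripper_width'\].round(1))$/round(s['gripper_width'],1))/" h.py
python3 -c "
from h import *;from bench import *
jig(read_state())"
```

```text
t 13.65 jig pos [39.3 -9.9 44.9] F jig [-6.4  0.2 10.2] yaw-jig 0.0002 T [-0.21  1.93 -0.01] w 17.2
```

Call:
carry_out(
  motion=[
    [0,0,0,0,-1,-0.5,-1],
    [0,0,0,0,-2,-0.5,-1],
    [0,0,0,0,-2,-0.5,-1],
  ],
)

```text
clock: 14.02
position: [600.9, 85.9, 44.9]
ee_rot: [0.757, -0.654, -0.0, 0.001]
contact_force: [-5.3, -0.8, 6.5]
gripper_width: 16.9
grasp_force: 60.3
```

```bash
python3 -c "
from h import *;from bench import *
jig(read_state())"
```

```text
t 14.025 jig pos [42.1 -9.7 44.9] F jig [-5.3  0.   6.5] yaw-jig 0.0002 T [-0.1   1.45  0.  ] w 16.9
```

Call:
carry_out(
  motion=[
    [0,0,0,0,-1,0,-1],
    [0,0,0,0,-2,0,-1],
    [0,0,0,0,-3,0,-1],
    [0,0,0,0,-3,0,-1],
  ],
)

```text
clock: 14.52
position: [602.5, 86.2, 45.0]
ee_rot: [0.757, -0.654, -0.001, 0.002]
contact_force: [-8.0, -0.6, 9.9]
gripper_width: 17.1
grasp_force: 60.8
```

```bash
python3 -c "
from h import *;from bench import *
jig(read_state())"
```

```text
t 14.525 jig pos [43.6 -9.7 45. ] F jig [-8.   0.6  9.9] yaw-jig 0.0003 T [0.04 2.36 0.01] w 17.1
```

Call:
carry_out(
  motion=[
    [0,0,0,0,-1,0,-1],
    [0,0,0,0,-2,0,-1],
    [0,0,0,0,-2,0,-1],
    [0,0,0,0,-2,0,-1],
  ],
)

```text
clock: 15.02
position: [602.6, 86.1, 45.0]
ee_rot: [0.757, -0.654, -0.002, 0.004]
contact_force: [-13.3, 1.0, 14.1]
gripper_width: 17.2
grasp_force: 61.4
```

```bash
python3 -c "
from h import *;from bench import *
jig(read_state())"
```

```text
t 15.025 jig pos [43.8 -9.8 45. ] F jig [-13.1   2.9  14.1] yaw-jig 0.0002 T [0.24 3.63 0.06] w 17.2
```

Fence contact made (force rises with no motion). Now sliding towards the stop.

Call:
carry_out(
  motion=[
    [0,0,0,-1,0,-1,-1],
    [0,0,0,-2,0,-1.5,-1],
    [0,0,0,-3,0,-1.5,-1],
    [0,0,0,-4,0,-1.5,-1],
    [0,0,0,-4,0,-1.5,-1],
  ],
)

```text
clock: 15.65
position: [602.4, 87.5, 45.1]
ee_rot: [0.757, -0.654, -0.002, 0.005]
contact_force: [-6.8, -8.8, 6.2]
gripper_width: 16.8
grasp_force: 60.1
```

```bash
python3 -c "
from h import *;from bench import *
jig(read_state())"
```

```text
t 15.65 jig pos [43.8 -8.4 45.1] F jig [-8.  -7.7  6.2] yaw-jig -0.0004 T [-2.33  1.86  0.14] w 16.8
```

Call:
carry_out(
  motion=[
    [0,0,0,-1,0,0,-1],
    [0,0,0,-2,0,0,-1],
    [0,0,0,-3,0,0,-1],
    [0,0,0,-3,0,0,-1],
  ],
)

```text
clock: 16.15
position: [602.0, 90.4, 45.1]
ee_rot: [0.757, -0.654, -0.002, 0.005]
contact_force: [-5.8, -9.5, 5.0]
gripper_width: 16.8
grasp_force: 60.1
```

```bash
python3 -c "
from h import *;from bench import *
jig(read_state())"
```

```text
t 16.15 jig pos [43.8 -5.5 45.1] F jig [-7.2 -8.5  5. ] yaw-jig -0.0005 T [-2.44  1.83  0.17] w 16.8
```

Call:
carry_out(
  motion=[
    [0,0,0,-1,0,0,-1],
    [0,0,0,-2,0,0,-1],
    [0,0,0,-2.5,0,0,-1],
    [0,0,0,-2.5,0,0,-1],
  ],
)

```text
clock: 16.65
position: [601.9, 91.0, 45.2]
ee_rot: [0.757, -0.654, -0.001, 0.006]
contact_force: [-3.9, -16.0, 5.9]
gripper_width: 16.8
grasp_force: 60.2
```

```bash
python3 -c "
from h import *;from bench import *
jig(read_state())"
```

```text
t 16.65 jig pos [43.8 -4.9 45.2] F jig [ -6.2 -15.3   5.9] yaw-jig -0.0006 T [-4.28  1.16  0.24] w 16.8
```

Stop contact made. Now firming up both pushes.

Call:
carry_out(
  motion=[
    [0,0,0,0,-1.5,0,-1],
    [0,0,0,0,-3,0,-1],
    [0,0,0,-0.5,-4,0,-1],
    [0,0,0,-1,-4,0,-1],
    [0,0,0,-1,-4,0,-1],
  ],
)

```text
clock: 17.27
position: [602.2, 91.0, 45.3]
ee_rot: [0.756, -0.654, -0.003, 0.01]
contact_force: [-12.2, -17.7, 13.0]
gripper_width: 17.0
grasp_force: 61.1
```

```bash
python3 -c "
from h import *;from bench import *
jig(read_state())"
```

```text
t 17.275 jig pos [44.  -4.8 45.3] F jig [-14.7 -15.7  13. ] yaw-jig -0.0013 T [-4.66  3.31  0.31] w 17.0
```

```bash
cat >> h.py <<'E'
def tilt(s,th=.146):
    z=R.from_euler('z',-th).apply(R.from_quat(s['ee_rot']).apply([0,0,1]));print('tool z in jig',z.round(4))
E
python3 - <<'E'
from h import *;from bench import *
s=read_state();jig(s);tilt(s);go(s,s['position'],3.1416+.146)
E
```

```text
t 17.275 jig pos [44.  -4.8 45.3] F jig [-14.7 -15.7  13. ] yaw-jig -0.0013 T [-4.66  3.31  0.31] w 17.0
tool z in jig [-0.019  -0.0077 -0.9998]
t 17.275 pos [602.2  91.   45.3] ya -2.997 F [-12.2 -17.7  13. ] w 17.0
turn [ 0.019 -0.008 -0.001] shift [0. 0. 0.] len 0.0
```

The push has tilted the tool about 0.02 rad. I'll counter-turn it so the square lies flat.

Call:
carry_out(
  motion=[
    [0.01,-0.004,0,0,0,0,-1],
    [0.02,-0.008,0,0,0,0,-1],
    [0.02,-0.008,0,0,0,0,-1],
    [0.02,-0.008,0,0,0,0,-1],
  ],
)

```text
clock: 17.77
position: [601.8, 90.9, 44.9]
ee_rot: [0.756, -0.654, -0.0, 0.0]
contact_force: [-10.3, -17.5, 12.8]
gripper_width: 17.2
grasp_force: 61.3
```

```bash
python3 - <<'E'
from h import *;from bench import *
s=read_state();jig(s);tilt(s);go(s,s['position'],3.1416+.146)
E
```

```text
t 17.775 jig pos [43.6 -4.9 44.9] F jig [-12.8 -15.8  12.8] yaw-jig -0.0009 T [-4.95  3.51  0.29] w 17.2
tool z in jig [-3.e-04 -2.e-04 -1.e+00]
t 17.775 pos [601.8  90.9  44.9] ya -2.997 F [-10.3 -17.5  12.8] w 17.2
turn [ 0.    -0.    -0.001] shift [0. 0. 0.] len 0.0
```

Call:
carry_out(
  motion=[
    [0.004,-0.003,0.001,-1,-1,-0.5,-1],
    [0.008,-0.005,0.001,-2,-2,-1,-1],
    [0.01,-0.006,0.001,-2.5,-3,-1,-1],
    [0.01,-0.006,0.001,-2.5,-3,-1,-1],
    [0.01,-0.006,0.001,-2.5,-3,-1,-1],
  ],
)

```text
clock: 18.4
position: [601.8, 91.0, 44.9]
ee_rot: [0.756, -0.655, -0.0, -0.002]
contact_force: [-13.0, -23.5, 12.4]
gripper_width: 17.3
grasp_force: 61.3
```

```bash
python3 - <<'E'
from h import *;from bench import *
s=read_state();jig(s);tilt(s);go(s,s['position'],3.1416+.146)
E
```

```text
t 18.4 jig pos [43.6 -4.8 44.9] F jig [-16.2 -21.3  12.4] yaw-jig -0.0023 T [-7.11  4.15  0.38] w 17.3
tool z in jig [ 0.0019  0.0025 -1.    ]
t 18.4 pos [601.8  91.   44.9] ya -2.998 F [-13.  -23.5  12.4] w 17.3
turn [-0.002  0.003 -0.002] shift [0. 0. 0.] len 0.0
```

Moments match evenly distributed contact on both faces. One last look to confirm the sleeve and the seating.

```bash
python3 - <<'E'
from h import *;from bench import *
sc=get_image('scene');sd=get_image('side');w=get_image('wrist')
a=cv2.resize(sc['color'][225:340,230:390],None,fx=3.4,fy=3.4,interpolation=cv2.INTER_CUBIC)[:, :540]
b=cv2.resize(sd['color'][150:235,250:340],None,fx=2.8,fy=2.8,interpolation=cv2.INTER_CUBIC)
c=cv2.resize(w['color'][60:400,120:480],None,fx=.7,fy=.7,interpolation=cv2.INTER_AREA)
m=np.zeros((500,800,3),np.uint8);m[:a.shape[0],:a.shape[1]]=a;m[:b.shape[0],545:545+b.shape[1]]=b;m[245:245+c.shape[0],545:545+c.shape[1]]=c
cv2.imwrite('pics/fin.png',m);s=read_state();jig(s);tilt(s)
E
```

```text
t 18.55 jig pos [43.7 -4.8 44.9] F jig [-16.2 -22.   12.9] yaw-jig -0.0023 T [-6.99  4.1   0.35] w 17.0
tool z in jig [ 0.002   0.0026 -1.    ]
```

View pics/fin.png

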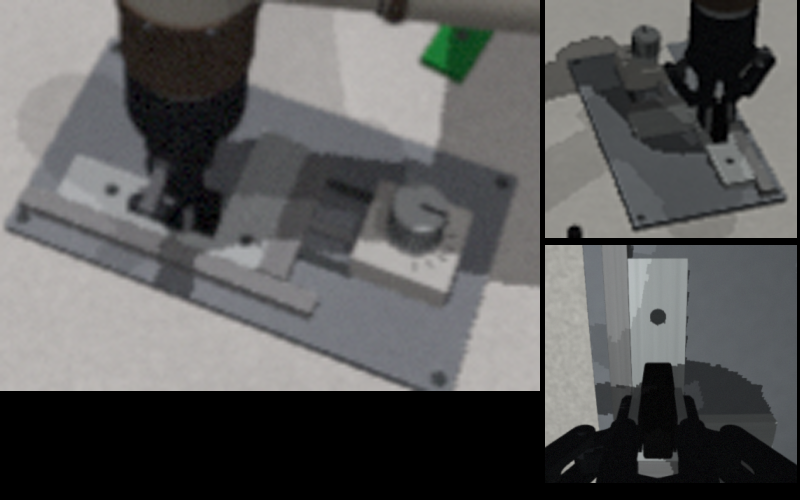

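The picture shows the long edge on the fence, the short edge on the stop, and the index still along jig +y at number 4. I'll press a little more on the fence, then hand in.

Call:
carry_out(
  motion=[
    [0.002,0.002,0,0,-1,-0.5,-1],
    [0.003,0.003,0,0,-2,-0.5,-1],
    [0.004,0.003,0,0,-2.5,-0.5,-1],
    [0.004,0.003,0,0,-2.5,-0.5,-1],
    [0.004,0.003,0,0,-2.5,-0.5,-1],
  ],
)

```text
clock: 19.18
position: [601.8, 91.0, 44.9]
ee_rot: [0.756, -0.655, 0.001, -0.0]
contact_force: [-18.1, -23.1, 15.7]
gripper_width: 17.4
grasp_force: 61.7
```

```bash
python3 - <<'E'
from h import *;from bench import *
s=read_state();jig(s);tilt(s)
F=R.from_euler('z',-.146).apply(s['contact_force'])
if -30<F[1]<-12 and -32<F[0]<-12 and s['grasp_force']>40: print(job_done())
E
```

```text
t 19.175 jig pos [43.7 -4.8 44.9] F jig [-21.3 -20.3  15.7] yaw-jig -0.0031 T [-6.56  5.4   0.43] w 17.4
tool z in jig [ 7.e-04 -7.e-04 -1.e+00]
the job is handed in; nothing more can be done
None
```

The job is handed in at 19.2 s: the sleeve was clicked in at number 4 first, then the square was laid flat and is still gripped, pushed with about 21 N towards the fence and 20 N towards the stop (readings include some plate friction); no verdict came back.

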